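# Put the telescopic tool tubes away

## Task

Put away the telescopic tool tubes that stand drawn out on the bench (two or three of them): push each one together until its sleeves are fully home, always the orange inner sleeve before the white middle one, and only then screw its black cap tight, clockwise, so that no air is trapped. Stand every tube, collapsed and capped, upright inside the black parts tray, and leave the reels, wax, clip and iron around where they are.

Things in the scene. Friction and masses are not known exactly. Their poses are not given: they have to be found in the camera images.
- parts_tray: flat black sheet-metal parts tray lying on the bench, fixed, 190 x 118 mm outside (x long), rim 11 mm high and 2 mm thick; origin at the centre of its underside, own x along the 190 mm side, z up; its inner floor is 2 mm above the bench
- tube1_grip (a point): tool tube 1 (2 or 3 are present): loose, 0.5 kg, upright on a black foot 52 mm wide; blue barrel, 46 mm diameter, rim 96 mm above the underside. Point on its axis 80 mm above the underside, where it is carried (lifted by the cap, the sleeves pull out again); z up the tube, yaw does not matter. 126.5 mm high when collapsed, 216.5 mm when drawn out
- tube1_captop (a point): top centre of tube 1's captive black screw cap, 36 mm diameter, 18 mm high, white line from centre to edge. Under it follow the inner sleeve's collar, 32 mm diameter, 4 mm high, and the middle sleeve's, 43 mm diameter, 4 mm high, then the rim. The cap only turns; it does not rise or sink on the inner sleeve
- tube1_inner (a joint): orange inner sleeve (29 mm in diameter) of tube 1: 0 = drawn fully out of the middle sleeve, 0.045 = pushed fully home, its collar on the middle sleeve's collar; m; slides with about 4 N of friction and stays where it is left
- tube1_mid (a joint): white middle sleeve (37 mm in diameter) of tube 1: 0 = drawn fully out of the barrel, 0.045 = pushed fully home, its collar on the barrel's rim; m; slides with about 10 N of friction, so a steady push down on the cap drives the inner sleeve home first and then the middle one (15 to 20 N is enough)
- tube1_cap (a joint): screw cap of tube 1: 0 = loose, grows as the cap is turned clockwise seen from above, 2.4 rad = tight against its stop; resists with about 0.03 Nm and stays where it is left
- tube2_grip (a point): tool tube 2 (2 or 3 are present): loose, 0.5 kg, upright on a black foot 52 mm wide; blue barrel, 46 mm diameter, rim 96 mm above the underside. Point on its axis 80 mm above the underside, where it is carried (lifted by the cap, the sleeves pull out again); z up the tube, yaw does not matter. 126.5 mm high when collapsed, 216.5 mm when drawn out
- tube2_captop (a point): top centre of tube 2's captive black screw cap, 36 mm diameter, 18 mm high, white line from centre to edge. Under it follow the inner sleeve's collar, 32 mm diameter, 4 mm high, and the middle sleeve's, 43 mm diameter, 4 mm high, then the rim. The cap only turns; it does not rise or sink on the inner sleeve
- tube2_inner (a joint): orange inner sleeve (29 mm in diameter) of tube 2: 0 = drawn fully out of the middle sleeve, 0.045 = pushed fully home, its collar on the middle sleeve's collar; m; slides with about 4 N of friction and stays where it is left
- tube2_mid (a joint): white middle sleeve (37 mm in diameter) of tube 2: 0 = drawn fully out of the barrel, 0.045 = pushed fully home, its collar on the barrel's rim; m; slides with about 10 N of friction, so a steady push down on the cap drives the inner sleeve home first and then the middle one (15 to 20 N is enough)
- tube2_cap (a joint): screw cap of tube 2: 0 = loose, grows as the cap is turned clockwise seen from above, 2.4 rad = tight against its stop; resists with about 0.03 Nm and stays where it is left
- tube3_grip (a point): tool tube 3 (2 or 3 are present): loose, 0.5 kg, upright on a black foot 52 mm wide; blue barrel, 46 mm diameter, rim 96 mm above the underside. Point on its axis 80 mm above the underside, where it is carried (lifted by the cap, the sleeves pull out again); z up the tube, yaw does not matter. 126.5 mm high when collapsed, 216.5 mm when drawn out
- tube3_captop (a point): top centre of tube 3's captive black screw cap, 36 mm diameter, 18 mm high, white line from centre to edge. Under it follow the inner sleeve's collar, 32 mm diameter, 4 mm high, and the middle sleeve's, 43 mm diameter, 4 mm high, then the rim. The cap only turns; it does not rise or sink on the inner sleeve
- tube3_inner (a joint): orange inner sleeve (29 mm in diameter) of tube 3: 0 = drawn fully out of the middle sleeve, 0.045 = pushed fully home, its collar on the middle sleeve's collar; m; slides with about 4 N of friction and stays where it is left
- tube3_mid (a joint): white middle sleeve (37 mm in diameter) of tube 3: 0 = drawn fully out of the barrel, 0.045 = pushed fully home, its collar on the barrel's rim; m; slides with about 10 N of friction, so a steady push down on the cap drives the inner sleeve home first and then the middle one (15 to 20 N is enough)
- tube3_cap (a joint): screw cap of tube 3: 0 = loose, grows as the cap is turned clockwise seen from above, 2.4 rad = tight against its stop; resists with about 0.03 Nm and stays where it is left
- spool_navy: reel of navy thread, 32 mm in diameter, 42 mm high; bystander, to be left alone; origin at the centre of its underside
- spool_beige: reel of beige thread, 34 mm in diameter, 45 mm high; bystander, to be left alone; origin at the centre of its underside
- beeswax: yellow beeswax puck, 39 mm in diameter, 13 mm high; bystander, to be left alone; origin at the centre of its underside
- clip_0: black spring clip, 24 x 19 x 28 mm; bystander, to be left alone; origin at the centre of its underside
- spool_grey: reel of grey thread, 32 mm in diameter, 42 mm high; bystander, to be left alone; origin at the centre of its underside
- iron_4: small pricking iron, 12 x 96 x 9 mm, lying; bystander, to be left alone; origin at the centre of its underside
Not all that is in view belongs to the job. Leave any yellow look-alike of the part that bears tube2_grip alone.

How it is judged (in metres and radians):
At the end, for the whole second after the job is handed in: Every tube present: inner and middle sleeve within 3 mm of home, cap turned past 2.2 rad of its 2.4, standing upright (within 0.08 rad) on the tray's floor inside its rim (value of joint each of tube1_inner, tube1_mid, tube2_inner, tube2_mid, tube3_inner, tube3_mid above 0.042 m and value of joint each of tube1_cap, tube2_cap, tube3_cap above 2.2 rad and x of tube1_grip in the frame of parts_tray between -0.072 and 0.072 m and y of tube1_grip in the frame of parts_tray between -0.036 and 0.036 m and height (world z) of each of tube1_grip, tube2_grip, tube3_grip below 0.087 m and angle between each of tube1_grip, tube2_grip, tube3_grip's own z axis and vertical below 0.08 rad and x of tube2_grip in the frame of parts_tray between -0.072 and 0.072 m and y of tube2_grip in the frame of parts_tray between -0.036 and 0.036 m and x of tube3_grip in the frame of parts_tray between -0.072 and 0.072 m and y of tube3_grip in the frame of parts_tray between -0.036 and 0.036 m); the robot touches nothing.
It fails at once if a tube's middle sleeve is pushed in more than 20 mm while its inner sleeve is not home ((value of joint tube1_mid above 0.02 m and value of joint tube1_inner below 0.04 m) or (value of joint tube2_mid above 0.02 m and value of joint tube2_inner below 0.04 m) or (value of joint tube3_mid above 0.02 m and value of joint tube3_inner below 0.04 m)).
It fails at once if a tube's cap is screwed tight while one of its sleeves still stands out ((value of joint tube1_cap above 2.2 rad and value of joint any of tube1_mid, tube1_inner below 0.038 m) or (value of joint tube2_cap above 2.2 rad and value of joint any of tube2_mid, tube2_inner below 0.038 m) or (value of joint tube3_cap above 2.2 rad and value of joint any of tube3_mid, tube3_inner below 0.038 m)).
It fails at once if a bystander (spools, beeswax, clip, pricking iron) is moved more than 5 cm (distance of any of spool_navy, spool_beige, beeswax, clip_0, spool_grey, iron_4 from where it was at the start of the episode above 0.05 m).
Of tube1, tube2, tube3 only 2 to 3 are there at a start; the rules pass over those that are not, and their reading is None.
At some moment in a run one of tube1, tube2, tube3 may be knocked a few centimetres aside while the robot is not near it.
Once in a run the grip may slacken for a moment while it holds something.
It also fails if it takes over 210 s, if anything falls off the work surface, if the arm or the gripper's body presses on something with over 40 N, if the wrist force passes 120 N, or if a joint passes its speed limit or range.

## Robot

A 6-joint arm with a two-finger parallel gripper is mounted at the origin on a cart in front of the work surface, level with it; the furniture and walls round the work are solid. World frame = base frame: x ahead of the robot, y to its left, z up, the work surface at z = 0. Lengths are in mm, angles in degrees, forces in N, time in s.
With the tool pointing down it reaches from about 300 to 850 mm from the base axis. Payload 4.2 kg.
Tool frame: the origin (TCP) lies on the mounting face of the last link; the fingertips stand 191 mm ahead of it and the grasp point (between the pads) lies 172 mm ahead of it; z points along the fingers, y is the direction in which the jaws open and shut (so a half turn about z gives the same grasp; the last joint's range is limited). The gripper opens to 91 mm and grips with 3 to 60 N. Pads are 32 mm wide; open, the fingers measure 118 mm over their backs; the gripper's body (76 mm by 178 mm) begins 60 mm behind the grasp point.
Start: joints at [-66.005, 18.312, 89.639, -0, 72.044, -1.146], TCP at [244.289, -520.525, 404.776] pointing down, gripper open.
Joint ranges: [-177.97, 177.97], [-48.28, 115.42], [12.27, 149.76], [-77.06, 257.06], [2.81, 150.46], [-146.56, 146.56]. Speed limits (degrees/s): [147.25, 147.25, 180, 180, 180, 180].

## Interface

Orientations are given as [roll, pitch, yaw] about the fixed x, y, z axes, in that order (R = Rz(yaw) Ry(pitch) Rx(roll)).
In Python, from workcell import env gives the robot as it stands.
- The arm moves only by the shell command python3 -m handwheel 'ROWS' [FORCE]. ROWS is JSON, a list of rows, each an object with "gripper": the opening in per cent of the stroke, from 0 (shut) to 100 (fully open); "travel": the shift along the tool's x, y, z in m, a list of three; "twist": the turn about the tool's z in rad. In form: [{"gripper": gripper, "travel": [x, y, z], "twist": twist}, ...]. A call has 1 to 5 rows; each row shifts and turns the commanded pose from where the row before left it, along the tool's axes as they then stand; what a row does not reach is not made up. A row lasts 1/12 s, in which the tool goes at most 41.7 mm and 7.16 degrees, less where a joint would pass 70% of its speed; a pose out of reach is approached as far as the arm can. A call with a gripper value outside its range is refused whole. The fingers move at their own pace and stop on an object; FORCE is the grip in N (left out, the last holds). Time passes only in rows, so rows that do not move let the fingers close. It gives the time, the measured TCP pose, the force and the opening at its end, in the units of the state.
- env.state(): the state, without advancing time (a new reading comes with each control period).
- env.grab_frame(name): name is "side" or "top" or "wrist"; returns a dict with "frame" (480x640x3 uint8, red, green, blue), "intrinsics" (3x3 intrinsics, pixels), "extrinsics" (4x4, takes a point from camera to world coordinates). Camera axes: x right, y down, z forward; pixel columns grow to the right and rows downward; lengths in mm; the calibration is good to about 2 mm. A picture is of the moment at which its call begins. There is no depth.
- env.job_done(): hands the job in, once; it reports no verdict.
Trained networks look in the newest picture that a camera, given by its name, has taken for a name from the list of things; names that differ only in an ending like _2 or _b are one class to them, and where a whole thing is asked for, a point or a joint stands for the part that bears it (a point fixed in the world has none). Each returns a list of dicts, best first, with "confidence" (0 to 1); they miss things now and then, are a little off and sometimes report something else, mostly with a low value. They report only what shows in the picture. A call takes as long as a camera call. They do not tell look-alikes from the thing itself.
- env.trace(camera, thing): "pixels" (480x640 bool, what is visible of it) and "uv" ([column, row] in pixels, amid what is visible of it).
- env.pinpoint(camera, thing): "uv" ([column, row] in pixels: a listed point, or the origin of a listed thing).
The state is a dict: "time_s": time; "qpos": joint angles; "qvel": joint speeds; "effort": joint torques, N m; "ee_pos": TCP position; "ee_rot": TCP orientation; "force": force on the tool from outside, world axes, zero at the start; "torque": the same for the moment, N m; "gripper_width": finger opening in mm.
Only numpy, scipy, OpenCV 4.12 (cv2) and the standard library are available. Lean on these libraries where they do the work, as an engineer would, in place of code of your own. Each camera call takes 0.05 s, during which the arm holds its last target. There are 200 camera calls.

## Working session

There is one attempt and no reset: what is moved stays moved. The work goes in short steps, Python scripts to look and compute and a shell command to move; the robot and the scene stay as the last step left them, time stands still between calls to the robot, and variables do not carry over. Pictures are saved under pics/ and viewed, about 12 in all and at most 16, crops included, and the job is handed in when it is done.

```bash
ls; mkdir -p pics; cat > h.py <<'E'
import numpy as np, cv2
from workcell import env
def ray(f,uv):
    K=np.array(f["intrinsics"]);T=np.array(f["extrinsics"])
    d=T[:3,:3]@np.linalg.solve(K,[uv[0],uv[1],1.]);return T[:3,3],d
def atz(f,uv,z):
    o,d=ray(f,uv);return o+d*(z-o[2])/d[2]
def save(f,n): cv2.imwrite("pics/"+n,cv2.cvtColor(f["frame"],cv2.COLOR_RGB2BGR))
def proj(f,p):
    T=np.linalg.inv(f["extrinsics"]);c=T[:3,:3]@np.array(p)+T[:3,3];u=np.array(f["intrinsics"])@c;return u[:2]/u[2]
E
python3 - <<'E'
from h import *
np.set_printoptions(precision=1,suppress=True)
s=env.state();print({k:np.round(v,2) for k,v in s.items()})
for c in("top","side"):
    f=env.grab_frame(c);save(f,c+"0.png");print(c,np.array(f["extrinsics"])[:3,3])
    for t in("tube1_grip","tube1_captop","parts_tray","spool_navy","spool_beige","beeswax","clip_0","spool_grey","iron_4"):
        z=dict(tube1_grip=80,tube1_captop=216.5).get(t,0)
        for r in env.pinpoint(c,t): print(t,np.round(r["uv"]),round(r["confidence"],2),atz(f,r["uv"],z)[:2])
E
```

```text
pics
{'time_s': np.float64(0.0), 'qpos': array([-66. ,  18.4,  89.7,   0. ,  72. ,  -1.1]), 'qvel': array([-0. ,  0. ,  0.1,  0.1,  0. , -0. ]), 'effort': array([  0. , -41.2, -23.2,   0.1,   0.1,  -0. ]), 'ee_pos': array([ 244.2, -520.4,  403.9]), 'ee_rot': array([-179.9,   -0. ,   25.1]), 'force': array([ 0.3,  0.5, -0.1]), 'torque': array([-0.,  0., -0.]), 'gripper_width': np.float64(91.32)}
top [ 445.5 -139.3 1151.9]
parts_tray [370. 257.] 0.8 [ 478.2 -269. ]
spool_navy [241. 177.] 0.7 [664.4  52.1]
spool_beige [272. 174.] 0.47 [673.7 -23.3]
beeswax [252. 297.] 0.64 [372.1  15.6]
clip_0 [440. 225.] 0.57 [ 559.6 -437.2]
spool_grey [428. 199.] 0.68 [ 622.5 -409.2]
spool_grey [430. 294.] 0.29 [ 390.8 -416.4]
iron_4 [430. 294.] 0.44 [ 392.  -415.4]
side [402.4 711.9 866. ]
parts_tray [340. 254.] 0.58 [ 489.1 -250.3]
spool_navy [236. 343.] 0.7 [659.6  47.7]
spool_navy [324. 204.] 0.49 [ 556.6 -439. ]
spool_beige [238. 311.] 0.61 [678.3 -34.8]
spool_beige [341. 252.] 0.48 [ 488.  -256.6]
beeswax [385. 354.] 0.84 [365.9  25.3]
clip_0 [321. 202.] 0.5 [ 566.  -446.2]
spool_grey [298. 209.] 0.52 [ 618.2 -404.4]
iron_4 [387. 215.] 0.48 [ 388.2 -420.3]
iron_4 [340. 289.] 0.45 [ 473.8 -136. ]
```

View pics/top0.png

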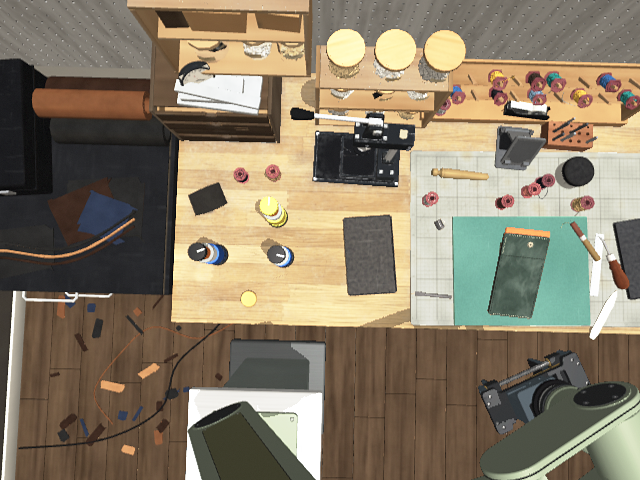

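View pics/side0.png

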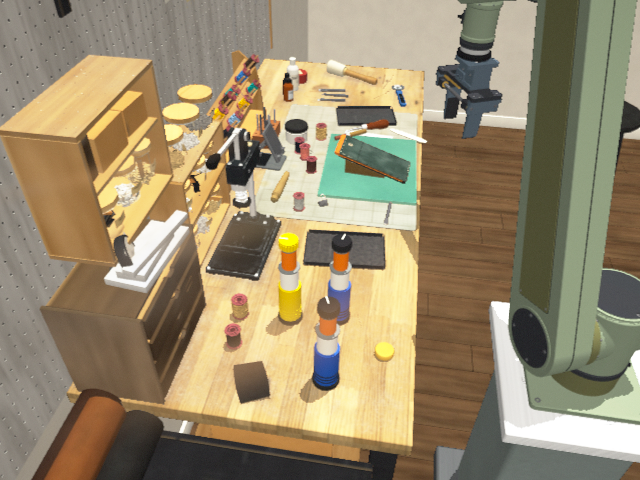

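```bash
python3 - <<'E'
from h import *
np.set_printoptions(precision=1,suppress=True)
for c in("top","side"):
    f=env.grab_frame(c)
    for t in("tube1_grip","tube2_grip","tube1_captop","tube1_cap","tube1_inner"):
        z=dict(tube1_grip=80,tube2_grip=80,tube1_captop=216.5).get(t,0)
        print(c,t,[(np.round(r["uv"]),round(r["confidence"],2),atz(f,r["uv"],z)[:2]) for r in (env.pinpoint if "_grip" in t or "top" in t else env.trace)(c,t)])
E
```

```text
top tube1_grip []
top tube2_grip [(array([271., 213.]), 0.57, array([569.5, -33.3]))]
top tube1_captop []
top tube1_cap [(array([200., 251.]), 0.53, array([481.4, 143.5])), (array([434., 291.]), 0.29, array([ 398.3, -426.5])), (array([248., 297.]), 0.21, array([372.1,  25.3]))]
top tube1_inner []
side tube1_grip []
side tube2_grip [(array([288., 289.]), 0.84, array([569.5, -40. ])), (array([338., 288.]), 0.56, array([472. , -60.5])), (array([347., 238.]), 0.28, array([ 473. , -218.4]))]
side tube1_captop []
side tube1_cap []
side tube1_inner [(array([321., 199.]), 0.36, array([ 567.9, -458.1]))]
```

```bash
python3 - <<'E'
import cv2
a=cv2.imread("pics/top0.png")[205:305,180:310];b=cv2.imread("pics/side0.png")[225:395,280:400]
a=cv2.resize(a,None,fx=3.4,fy=3.4,interpolation=2);b=cv2.resize(b,None,fx=2.9,fy=2.9,interpolation=2)
import numpy as np
c=np.zeros((500,800,3),np.uint8);c[:a.shape[0],:a.shape[1]]=a;c[:b.shape[0],450:450+b.shape[1]]=b;cv2.imwrite("pics/crop.png",c)
E
```

```text
(no output)
```

View pics/crop.png

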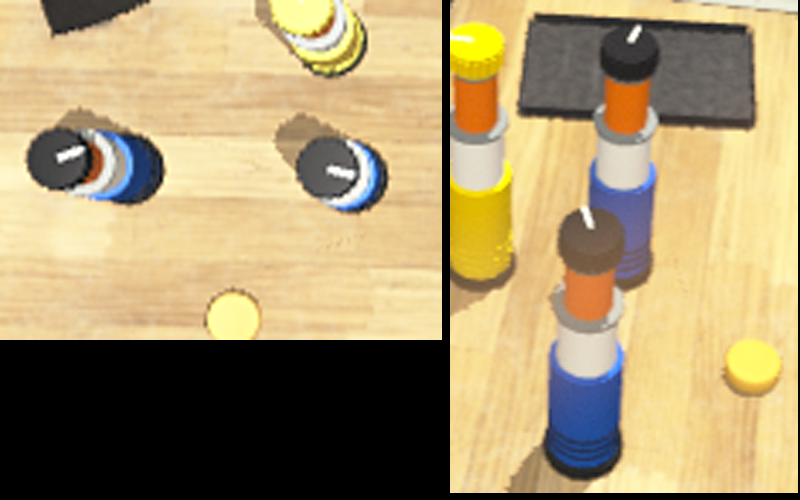

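```bash
python3 - <<'E'
from h import *
np.set_printoptions(precision=1,suppress=True)
T=env.grab_frame("top");S=env.grab_frame("side")
for n,a,b in(("A",(197.6,251.5),(328.3,305)),("B",(276.2,254.1),(342,241))):
    print(n,atz(T,a,216.5),atz(S,b,216.5))
for c,f in(("top",T),("side",S)):
  for r in env.trace(c,"parts_tray")[:1]:
    cs,_=cv2.findContours(r["pixels"].astype(np.uint8),0,1)
    R=cv2.boxPoints(cv2.minAreaRect(max(cs,key=cv2.contourArea)))
    print(c,"tray",round(r["confidence"],2),R, np.array([atz(f,p,11)[:2] for p in R]),atz(f,r["uv"],5))
E
```

```text
A [473.2  95.8 216.5] [470.5 114.7 216.5]
B [472.1 -59.3 216.5] [468.5 -45.5 216.5]
top tray 0.72 [[341.3 216.9]
 [392.  213.5]
 [397.3 293. ]
 [346.6 296.4]] [[ 572.  -196.2]
 [ 583.5 -318.6]
 [ 392.4 -334.7]
 [ 381.2 -213.4]] [ 482.3 -271.8    5. ]
side tray 0.66 [[303.4 265.3]
 [305.2 229. ]
 [386.7 233. ]
 [384.9 269.3]] [[ 565.3 -185.1]
 [ 584.1 -314.2]
 [ 385.5 -334.2]
 [ 381.4 -204.3]] [ 465.1 -266.9    5. ]
```

```bash
python3 -m handwheel '[{"gripper":100,"travel":[0,0,-0.03],"twist":0.11},{"gripper":100,"travel":[0,0,-0.03],"twist":0.11},{"gripper":100,"travel":[0,0,-0.03],"twist":0.11},{"gripper":100,"travel":[0,0,-0.03],"twist":0.108},{"gripper":100,"travel":[0,0,0],"twist":0}]' 20
python3 -m handwheel '[{"gripper":100,"travel":[0.02,-0.035,0],"twist":0},{"gripper":100,"travel":[0.02,-0.035,0],"twist":0},{"gripper":100,"travel":[0.02,-0.035,0],"twist":0},{"gripper":100,"travel":[0.02,-0.035,0],"twist":0},{"gripper":100,"travel":[0.02,-0.035,0],"twist":0}]'
```

```text
time_s: 2.22
ee_pos: [244.3, -520.5, 531.6]
ee_rot: [179.3, -0.3, -0.1]
force: [-0.1, -0.3, 0.8]
gripper_width: 91.1
time_s: 2.63
ee_pos: [344.5, -343.7, 524.5]
ee_rot: [-180.0, -0.0, 0.0]
force: [1.0, -0.3, 0.7]
gripper_width: 91.3
```

```bash
python3 -m handwheel '[{"gripper":100,"travel":[0.02,-0.035,0],"twist":0},{"gripper":100,"travel":[0.02,-0.035,0],"twist":0},{"gripper":100,"travel":[0.02,-0.035,0],"twist":0},{"gripper":100,"travel":[0.01,-0.035,0],"twist":0},{"gripper":100,"travel":[0.01,-0.035,0],"twist":0}]'
```

```text
time_s: 3.05
ee_pos: [424.4, -168.5, 524.4]
ee_rot: [-180.0, 0.0, 0.1]
force: [1.2, -0.3, -0.9]
gripper_width: 91.3
```

```bash
python3 -m handwheel '[{"gripper":100,"travel":[0.0,-0.037,0],"twist":0},{"gripper":100,"travel":[0.01,-0.036,0],"twist":0},{"gripper":100,"travel":[0.015,-0.037,0],"twist":0},{"gripper":100,"travel":[0.02,0,0],"twist":0},{"gripper":100,"travel":[0,0,0],"twist":0}]'
python3 - <<'E'
from h import *
np.set_printoptions(precision=1,suppress=True)
s=env.state();print(s["ee_pos"])
f=env.grab_frame("wrist");save(f,"w1.png");print(np.array(f["extrinsics"]))
for t,z in(("tube1_captop",216.5),("tube2_grip",80)):
  for r in env.pinpoint("wrist",t): print(t,r["uv"],r["confidence"],atz(f,r["uv"],z))
for p in((472,-58,216),(472,-58,200),(472,-58,0)):print(p,proj(f,p))
E
```

```text
time_s: 3.47
ee_pos: [471.1, -58.3, 524.1]
ee_rot: [180.0, -0.1, 0.3]
force: [0.6, -0.1, -0.3]
gripper_width: 91.3
[471.1 -58.3 524.1]
[[  0.   -1.   -0.3 554.6]
 [ -1.   -0.   -0.  -57.9]
 [  0.    0.3  -1.  503.3]
 [  0.    0.    0.    1. ]]
tube2_grip [321.4, 201.5] 0.87 [468.9 -56.1  80. ]
(472, -58, 216) [323.1 234.3]
(472, -58, 200) [323.1 228.5]
(472, -58, 0) [323.3 186.3]
```

View pics/w1.png

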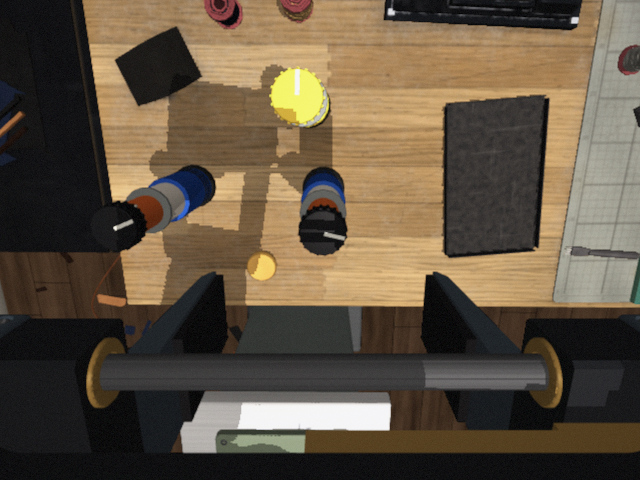

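```bash
python3 - <<'E'
from h import *
np.set_printoptions(precision=1,suppress=True)
f=env.grab_frame("wrist");print(np.array(f["intrinsics"])[0,0])
for z in(216,205,195):
  print(z,atz(f,(323,230),z),atz(f,(119,225),z),atz(f,(299,97),z))
r=[x for t in("tube2_grip","tube1_grip","tube3_grip") for x in env.pinpoint("wrist",t)]
print([(x["uv"],atz(f,x["uv"],80)) for x in r])
for uv in((323,183),(199,184)): print(atz(f,uv,0))
f=env.grab_frame("top")
print(atz(f,(217,253.7),0),[atz(f,(197.6,251.5),z) for z in(216,205,195)])
E
```

```text
406.0382544377551
216 [471.9 -60.3 216. ] [475.5  88.9 216. ] [563.9 -44.2 216. ]
205 [468.8 -60.2 205. ] [472.6  94.6 205. ] [564.3 -43.6 205. ]
195 [466.  -60.2 195. ] [470.   99.8 195. ] [564.8 -43.  195. ]
[([322.2, 197.1], array([469.9, -59.3,  80. ])), ([172.7, 193.1], array([474.1,  98. ,  80. ]))]
[472.1 -60.    0. ]
[470.7  94.1   0. ]
[475.5 102.9   0. ] [array([473.2,  95.9, 216. ]), array([473.5,  98.7, 205. ]), array([473.8, 101.2, 195. ])]
```

```bash
python3 -m handwheel '[{"gripper":0,"travel":[-0.001,0.001,0.02],"twist":0},{"gripper":0,"travel":[0,0,0.03],"twist":0},{"gripper":0,"travel":[0,0,0.03],"twist":0},{"gripper":0,"travel":[0,0,0.02],"twist":0},{"gripper":0,"travel":[0,0,0],"twist":0}]'
python3 -m handwheel '[{"gripper":0,"travel":[0,0,0],"twist":0},{"gripper":0,"travel":[0,0,0],"twist":0},{"gripper":0,"travel":[0,0,0],"twist":0},{"gripper":0,"travel":[0,0,0],"twist":0},{"gripper":0,"travel":[0,0,0],"twist":0}]'
python3 -m handwheel '[{"gripper":0,"travel":[0,0,0.004],"twist":0},{"gripper":0,"travel":[0,0,0.004],"twist":0},{"gripper":0,"travel":[0,0,0.004],"twist":0},{"gripper":0,"travel":[0,0,0.004],"twist":0},{"gripper":0,"travel":[0,0,0.004],"twist":0}]'
```

```text
time_s: 4.28
ee_pos: [466.4, -61.7, 420.8]
ee_rot: [-179.9, 0.5, -0.0]
force: [0.1, -0.2, -1.3]
gripper_width: 60.9
time_s: 4.7
ee_pos: [468.1, -61.4, 425.9]
ee_rot: [180.0, -0.1, 0.0]
force: [-0.0, 0.0, -0.7]
gripper_width: 27.4
time_s: 5.12
ee_pos: [467.9, -61.3, 404.1]
ee_rot: [-180.0, 0.0, 0.0]
force: [0.1, 0.9, 1.1]
gripper_width: 0.4
```

```bash
python3 -m handwheel '[{"gripper":0,"travel":[0.001,-0.001,0.003],"twist":0},{"gripper":0,"travel":[0.001,-0.001,0.003],"twist":0},{"gripper":0,"travel":[0,0,0.003],"twist":0},{"gripper":0,"travel":[0,0,0.003],"twist":0},{"gripper":0,"travel":[0,0,0.003],"twist":0}]'
python3 -m handwheel '[{"gripper":0,"travel":[0,0,0.003],"twist":0},{"gripper":0,"travel":[0,0,0.003],"twist":0},{"gripper":0,"travel":[0,0,0.003],"twist":0},{"gripper":0,"travel":[0,0,0.003],"twist":0},{"gripper":0,"travel":[0,0,0.003],"twist":0}]'
python3 -m handwheel '[{"gripper":0,"travel":[0,0,0.003],"twist":0},{"gripper":0,"travel":[0,0,0.003],"twist":0},{"gripper":0,"travel":[0,0,0.003],"twist":0},{"gripper":0,"travel":[0,0,0.003],"twist":0},{"gripper":0,"travel":[0,0,0.003],"twist":0}]'
```

```text
time_s: 5.53
ee_pos: [470.0, -59.4, 389.8]
ee_rot: [180.0, -0.0, 0.1]
force: [-0.8, -0.0, 3.1]
gripper_width: 0.5
time_s: 5.95
ee_pos: [469.9, -59.4, 374.5]
ee_rot: [180.0, 0.0, 0.0]
force: [-1.2, -0.3, 3.9]
gripper_width: 0.8
time_s: 6.37
ee_pos: [469.9, -59.4, 359.4]
ee_rot: [180.0, 0.0, 0.0]
force: [-2.1, -0.7, 4.3]
gripper_width: 0.7
```

```bash
for i in 1; do python3 -m handwheel '[{"gripper":0,"travel":[0,0,0.003],"twist":0},{"gripper":0,"travel":[0,0,0.003],"twist":0},{"gripper":0,"travel":[0,0,0.003],"twist":0},{"gripper":0,"travel":[0,0,0.003],"twist":0},{"gripper":0,"travel":[0,0,0.003],"twist":0}]'
python3 -m handwheel '[{"gripper":0,"travel":[0,0,0.003],"twist":0},{"gripper":0,"travel":[0,0,0.003],"twist":0},{"gripper":0,"travel":[0,0,0.003],"twist":0},{"gripper":0,"travel":[0,0,0.003],"twist":0},{"gripper":0,"travel":[0,0,0.003],"twist":0}]'
python3 -m handwheel '[{"gripper":0,"travel":[0,0,0.003],"twist":0},{"gripper":0,"travel":[0,0,0.003],"twist":0},{"gripper":0,"travel":[0,0,0.003],"twist":0},{"gripper":0,"travel":[0,0,0.001],"twist":0},{"gripper":0,"travel":[0,0,0.001],"twist":0}]'; done
```

```text
time_s: 6.78
ee_pos: [470.0, -59.5, 345.5]
ee_rot: [180.0, -0.1, 0.1]
force: [-3.0, -1.3, 10.8]
gripper_width: 0.1
time_s: 7.2
ee_pos: [470.0, -59.5, 330.4]
ee_rot: [180.0, -0.1, 0.1]
force: [-2.4, -0.3, 10.8]
gripper_width: 0.6
time_s: 7.62
ee_pos: [469.8, -59.5, 319.2]
ee_rot: [180.0, -0.0, 0.1]
force: [-2.9, -1.4, 9.3]
gripper_width: 0.6
```

```bash
python3 -m handwheel '[{"gripper":0,"travel":[0,0,0.001],"twist":0},{"gripper":0,"travel":[0,0,0.001],"twist":0},{"gripper":0,"travel":[0,0,0.001],"twist":0},{"gripper":0,"travel":[0,0,0.0],"twist":0},{"gripper":0,"travel":[0,0,0.0],"twist":0}]'
```

```text
time_s: 8.03
ee_pos: [469.8, -59.5, 316.1]
ee_rot: [180.0, -0.0, 0.1]
force: [-2.1, -1.9, 8.2]
gripper_width: 0.3
```

```bash
python3 -m handwheel '[{"gripper":0,"travel":[0,0,0.001],"twist":0},{"gripper":0,"travel":[0,0,0.001],"twist":0},{"gripper":0,"travel":[0,0,0.0],"twist":0}]'; python3 -m handwheel '[{"gripper":0,"travel":[0,0,0.001],"twist":0},{"gripper":0,"travel":[0,0,0.0],"twist":0}]'
```

```text
time_s: 8.28
ee_pos: [469.8, -59.5, 314.1]
ee_rot: [180.0, 0.0, 0.1]
force: [-2.7, -1.7, 8.8]
gripper_width: 0.5
time_s: 8.45
ee_pos: [469.9, -59.6, 313.6]
ee_rot: [179.9, -0.0, 0.1]
force: [-3.3, -1.3, 11.1]
gripper_width: 0.7
```

```bash
python3 -m handwheel '[{"gripper":0,"travel":[0,0,0.001],"twist":0},{"gripper":0,"travel":[0,0,0.0],"twist":0}]'; python3 -m handwheel '[{"gripper":0,"travel":[0,0,0.001],"twist":0},{"gripper":0,"travel":[0,0,0.0],"twist":0}]'
```

```text
time_s: 8.62
ee_pos: [470.0, -59.6, 313.5]
ee_rot: [179.9, -0.1, 0.1]
force: [-5.6, -1.6, 17.8]
gripper_width: 0.7
time_s: 8.78
ee_pos: [470.1, -59.7, 313.4]
ee_rot: [179.9, -0.1, 0.1]
force: [-5.6, -1.4, 23.0]
gripper_width: 0.4
```

```bash
python3 -m handwheel '[{"gripper":0,"travel":[0,0,-0.01],"twist":0},{"gripper":100,"travel":[0,0,-0.03],"twist":0},{"gripper":100,"travel":[0,0,-0.03],"twist":0},{"gripper":100,"travel":[0,0,-0.03],"twist":0},{"gripper":100,"travel":[0,0,-0.03],"twist":0}]';  python3 -m handwheel '[{"gripper":100,"travel":[0,0,0],"twist":0},{"gripper":100,"travel":[0,0,0.0],"twist":0},{"gripper":100,"travel":[0,0,0.0],"twist":0},{"gripper":100,"travel":[0,0,0.0],"twist":0},{"gripper":100,"travel":[0,0,0.0],"twist":0}]'
python3 - <<'E'
from h import *
np.set_printoptions(precision=1,suppress=True)
f=env.grab_frame("wrist");save(f,"w2.png")
for t in ("tube1_grip","tube2_grip"):
  for r in env.pinpoint("wrist",t): print(t,r["uv"],r["confidence"],atz(f,r["uv"],80))
print(env.state()["ee_pos"],proj(f,(470,-59,126.5)),proj(f,(470,-59,80)))
E
```

```text
time_s: 9.2
ee_pos: [469.8, -59.1, 441.3]
ee_rot: [-180.0, 0.0, 0.0]
force: [0.5, 0.3, -0.1]
gripper_width: 24.4
time_s: 9.62
ee_pos: [469.8, -59.3, 439.1]
ee_rot: [-180.0, 0.2, 0.0]
force: [0.3, -0.6, -0.3]
gripper_width: 57.5
tube1_grip [354.8, 223.7] 0.64 [463.9 -85.9  80. ]
tube2_grip [347.9, 212.1] 0.97 [474.1 -79.8  80. ]
[469.9 -59.4 439.9] [323.4 231.7] [323.5 216.7]
```

View pics/w2.png

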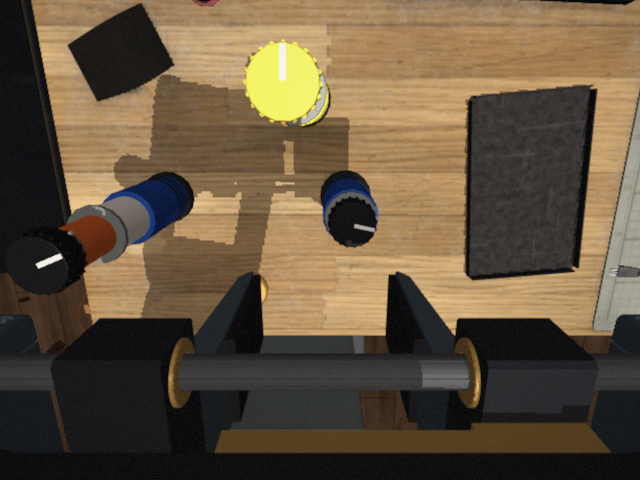

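```bash
python3 -m handwheel '[{"gripper":100,"travel":[0.005,0.02,0],"twist":0},{"gripper":100,"travel":[0,0,0.02],"twist":0},{"gripper":100,"travel":[0,0,0.0],"twist":0},{"gripper":100,"travel":[0,0,0.0],"twist":0},{"gripper":100,"travel":[0,0,0.0],"twist":0}]'
python3 - <<'E'
from h import *
np.set_printoptions(precision=1,suppress=True)
f=env.grab_frame("wrist")
for t in ("tube1_grip","tube2_grip"):
  for r in env.pinpoint("wrist",t): print(t,r["uv"],r["confidence"],atz(f,r["uv"],80))
print(env.state()["ee_pos"])
E
```

```text
time_s: 10.18
ee_pos: [475.0, -79.2, 421.0]
ee_rot: [-180.0, 0.0, 0.1]
force: [0.3, 0.3, 0.8]
gripper_width: 91.3
tube2_grip [326.2, 227.1] 0.81 [472.  -81.3  80. ]
[475.  -79.1 421.5]
```

```bash
python3 -m handwheel '[{"gripper":100,"travel":[-0.001,0.002,0.035],"twist":0},{"gripper":100,"travel":[0,0,0.035],"twist":0},{"gripper":100,"travel":[0,0,0.035],"twist":0},{"gripper":100,"travel":[0,0,0.035],"twist":0},{"gripper":100,"travel":[0,0,0.029],"twist":0}]'
python3 -m handwheel '[{"gripper":30,"travel":[0,0,0],"twist":0},{"gripper":30,"travel":[0,0,0],"twist":0},{"gripper":30,"travel":[0,0,0],"twist":0},{"gripper":30,"travel":[0,0,0.0],"twist":0},{"gripper":30,"travel":[0,0,0.0],"twist":0}]' 30
python3 -m handwheel '[{"gripper":30,"travel":[0,0,0],"twist":0},{"gripper":30,"travel":[0,0,0],"twist":0},{"gripper":30,"travel":[0,0,0],"twist":0},{"gripper":30,"travel":[0,0,0.0],"twist":0},{"gripper":30,"travel":[0,0,0.0],"twist":0}]' 30
```

```text
time_s: 10.75
ee_pos: [473.6, -81.1, 250.4]
ee_rot: [180.0, 0.0, 0.1]
force: [0.8, -0.4, -0.0]
gripper_width: 91.3
time_s: 11.17
ee_pos: [474.7, -81.5, 253.7]
ee_rot: [179.9, -0.2, 0.0]
force: [-0.0, 0.6, -0.5]
gripper_width: 60.7
time_s: 11.58
ee_pos: [474.2, -81.2, 252.6]
ee_rot: [-180.0, -0.1, 0.0]
force: [-0.6, 2.9, 5.7]
gripper_width: 45.2
```

```bash
python3 -m handwheel '[{"gripper":30,"travel":[0,0,-0.01],"twist":0},{"gripper":30,"travel":[0,0,-0.012],"twist":0},{"gripper":30,"travel":[0.005,0.015,0],"twist":0},{"gripper":30,"travel":[0.005,0.02,0],"twist":0},{"gripper":30,"travel":[0.005,0.025,0.0],"twist":0}]'
python3 -m handwheel '[{"gripper":30,"travel":[0.01,0.025,0],"twist":0},{"gripper":30,"travel":[0.005,0.025,0],"twist":0},{"gripper":30,"travel":[0.005,0.025,0],"twist":0},{"gripper":30,"travel":[0.005,0.025,0],"twist":0},{"gripper":30,"travel":[0.005,0.02,0.0],"twist":0}]'
python3 -m handwheel '[{"gripper":30,"travel":[0,0,0],"twist":0},{"gripper":30,"travel":[0,0,0],"twist":0}]'
python3 - <<'E'
from h import *
np.set_printoptions(precision=1,suppress=True)
f=env.grab_frame("wrist");save(f,"w3.png")
for r in env.trace("wrist","parts_tray"): print(r["uv"],r["confidence"],atz(f,r["uv"],5))
print(env.state()["ee_pos"],env.state()["gripper_width"])
E
```

```text
time_s: 12.0
ee_pos: [488.5, -141.1, 273.0]
ee_rot: [-180.0, 0.1, 0.2]
force: [-0.2, -0.3, -4.8]
gripper_width: 45.5
time_s: 12.42
ee_pos: [518.7, -263.0, 272.4]
ee_rot: [-180.0, 0.1, 0.0]
force: [1.2, 0.2, -5.4]
gripper_width: 45.3
time_s: 12.58
ee_pos: [518.6, -262.1, 272.4]
ee_rot: [-179.9, 0.1, -0.1]
force: [0.3, 0.9, -4.9]
gripper_width: 45.8
[328.0, 210.6] 0.7 [ 545.5 -264.6    5. ]
[ 518.4 -260.7  272.6] 45.23198454594369
```

View pics/w3.png

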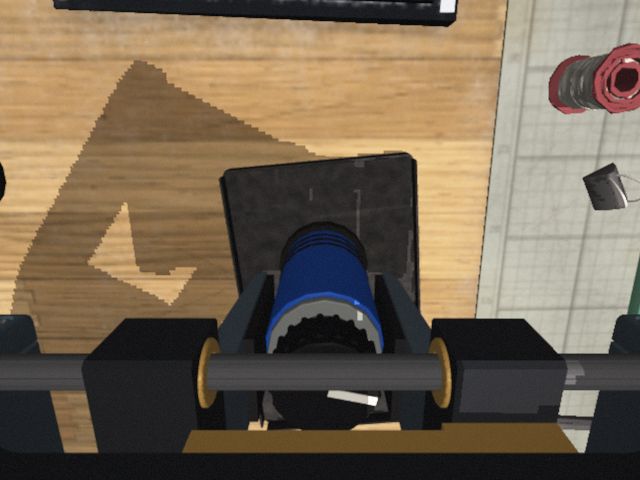

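```bash
python3 -m handwheel '[{"gripper":30,"travel":[0,0,0.006],"twist":0},{"gripper":30,"travel":[0,0,0.006],"twist":0},{"gripper":30,"travel":[0,0,0.003],"twist":0},{"gripper":30,"travel":[0,0,0.002],"twist":0},{"gripper":30,"travel":[0,0,0],"twist":0}]'
python3 -m handwheel '[{"gripper":30,"travel":[0,0,0.001],"twist":0},{"gripper":30,"travel":[0,0,0],"twist":0}]'
```

```text
time_s: 13.1
ee_pos: [518.9, -260.8, 256.0]
ee_rot: [-180.0, 0.1, 0.1]
force: [-0.0, -0.5, -5.0]
gripper_width: 45.1
time_s: 13.27
ee_pos: [519.2, -261.3, 255.8]
ee_rot: [180.0, -0.0, 0.1]
force: [-0.7, 0.3, -5.2]
gripper_width: 45.8
```

```bash
python3 -m handwheel '[{"gripper":30,"travel":[0,0,0.001],"twist":0},{"gripper":30,"travel":[0,0,0],"twist":0}]';python3 -m handwheel '[{"gripper":30,"travel":[0,0,0.001],"twist":0},{"gripper":30,"travel":[0,0,0],"twist":0}]'
```

```text
time_s: 13.43
ee_pos: [519.1, -261.3, 254.8]
ee_rot: [180.0, -0.0, 0.0]
force: [-0.9, 0.1, -6.0]
gripper_width: 45.4
time_s: 13.6
ee_pos: [519.2, -261.4, 254.4]
ee_rot: [180.0, -0.0, 0.0]
force: [-1.1, 0.7, -0.6]
gripper_width: 45.5
```

```bash
python3 -m handwheel '[{"gripper":100,"travel":[0,0,0],"twist":0},{"gripper":100,"travel":[0,0,0],"twist":0},{"gripper":100,"travel":[0,0,0],"twist":0},{"gripper":100,"travel":[0,0,0],"twist":0},{"gripper":100,"travel":[0,0,-0.005],"twist":0}]'
python3 -m handwheel '[{"gripper":100,"travel":[0,0,-0.02],"twist":0},{"gripper":100,"travel":[0,0,-0.025],"twist":0},{"gripper":100,"travel":[0,0,-0.025],"twist":0},{"gripper":100,"travel":[0,0,-0.025],"twist":0},{"gripper":100,"travel":[0,0,0],"twist":-0.12}]'
python3 -m handwheel '[{"gripper":100,"travel":[0,0,0],"twist":-0.12},{"gripper":100,"travel":[0,0,0],"twist":-0.12},{"gripper":100,"travel":[0,0,0],"twist":-0.12},{"gripper":100,"travel":[0,0,0],"twist":-0.12},{"gripper":100,"travel":[0,0,0],"twist":-0.12}]'
python3 -m handwheel '[{"gripper":100,"travel":[0,0,0],"twist":-0.12},{"gripper":100,"travel":[0,0,0],"twist":-0.12},{"gripper":100,"travel":[0,0,0],"twist":-0.12},{"gripper":100,"travel":[0,0,0],"twist":-0.12},{"gripper":100,"travel":[0,0,0],"twist":0}]'
python3 - <<'E'
from h import *
np.set_printoptions(precision=1,suppress=True)
s=env.state();print(s["ee_pos"],s["ee_rot"],s["qpos"])
f=env.grab_frame("wrist");save(f,"w4.png")
for t in ("tube1_grip","tube2_grip"):
  for r in env.pinpoint("wrist",t): print(t,r["uv"],r["confidence"],atz(f,r["uv"],82))
print(proj(f,(519,-261,126)))
E
```

```text
time_s: 14.02
ee_pos: [518.9, -261.3, 258.3]
ee_rot: [-180.0, 0.1, 0.0]
force: [0.1, 0.7, -0.1]
gripper_width: 76.2
time_s: 14.43
ee_pos: [520.2, -261.9, 359.7]
ee_rot: [179.6, -0.5, 7.0]
force: [0.4, -0.9, 0.7]
gripper_width: 91.5
time_s: 14.85
ee_pos: [519.1, -261.3, 354.3]
ee_rot: [180.0, -0.0, 41.6]
force: [-0.4, -0.3, 0.2]
gripper_width: 91.3
time_s: 15.27
ee_pos: [519.0, -261.4, 354.2]
ee_rot: [180.0, 0.0, 68.9]
force: [0.7, 0.1, 0.1]
gripper_width: 91.1
[ 519.  -261.4  354.2] [180.    0.   68.9] [-27.9  20.9  93.3  -0.   65.7  -6.8]
tube2_grip [323.5, 252.6] 0.75 [ 517.9 -262.4   82. ]
[324.5 275.4]
```

View pics/w4.png

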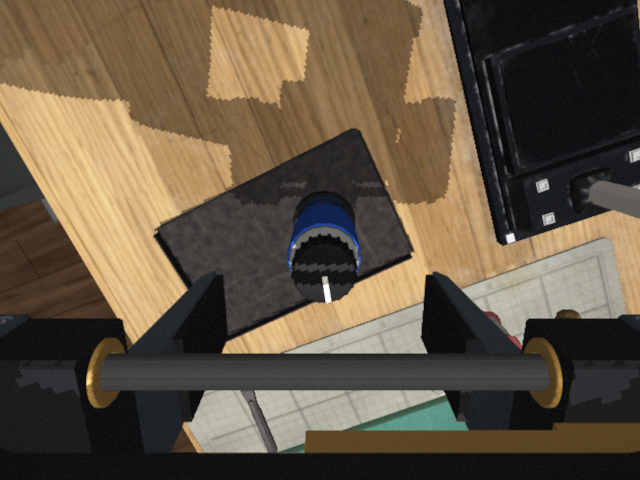

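```bash
python3 -m handwheel '[{"gripper":70,"travel":[0,0,0.02],"twist":0},{"gripper":70,"travel":[0,0,0.015],"twist":0},{"gripper":70,"travel":[0,0,0.01],"twist":0},{"gripper":70,"travel":[0,0,0.006],"twist":0},{"gripper":60,"travel":[0,0,0],"twist":0}]' 20
python3 -m handwheel '[{"gripper":25,"travel":[0,0,0],"twist":0},{"gripper":25,"travel":[0,0,0],"twist":0},{"gripper":25,"travel":[0,0,0],"twist":0},{"gripper":25,"travel":[0,0,0],"twist":0},{"gripper":25,"travel":[0,0,0],"twist":0}]' 20
python3 -m handwheel '[{"gripper":25,"travel":[0,0,0],"twist":0},{"gripper":25,"travel":[0,0,0],"twist":0},{"gripper":25,"travel":[0,0,0],"twist":0},{"gripper":25,"travel":[0,0,0.001],"twist":0},{"gripper":25,"travel":[0,0,0.001],"twist":0}]' 20
```

```text
time_s: 15.83
ee_pos: [518.9, -261.2, 301.5]
ee_rot: [-179.9, -0.0, 68.8]
force: [-0.5, -0.8, 0.4]
gripper_width: 60.7
time_s: 16.25
ee_pos: [519.1, -261.3, 303.5]
ee_rot: [180.0, 0.0, 68.8]
force: [-0.1, 0.8, 3.1]
gripper_width: 34.8
time_s: 16.67
ee_pos: [519.3, -261.4, 303.3]
ee_rot: [179.8, 0.0, 68.8]
force: [-3.9, 1.7, 20.5]
gripper_width: 34.8
```

```bash
python3 -m handwheel '[{"gripper":25,"travel":[0,0,0],"twist":0.12},{"gripper":25,"travel":[0,0,0],"twist":0.12},{"gripper":25,"travel":[0,0,0],"twist":0.12},{"gripper":25,"travel":[0,0,0],"twist":0.12},{"gripper":25,"travel":[0,0,0],"twist":0.12}]'; python3 -c "
from workcell import env;s=env.state();print(s['torque'])"
python3 -m handwheel '[{"gripper":25,"travel":[0,0,0],"twist":0.12},{"gripper":25,"travel":[0,0,0],"twist":0.12},{"gripper":25,"travel":[0,0,0],"twist":0.12},{"gripper":25,"travel":[0,0,0],"twist":0.12},{"gripper":25,"travel":[0,0,0],"twist":0.12}]'
python3 -m handwheel '[{"gripper":25,"travel":[0,0,0],"twist":0.12},{"gripper":25,"travel":[0,0,0],"twist":0.12},{"gripper":25,"travel":[0,0,0],"twist":0.12},{"gripper":25,"travel":[0,0,0],"twist":0.12},{"gripper":25,"travel":[0,0,0],"twist":0.12}]'; python3 -c "
from workcell import env;s=env.state();print(s['torque'])"
```

```text
time_s: 17.08
ee_pos: [519.2, -261.3, 303.3]
ee_rot: [179.9, -0.1, 34.1]
force: [-4.1, 1.5, 14.7]
gripper_width: 35.2
[0.29319981 0.62433016 0.03872717]
time_s: 17.5
ee_pos: [519.3, -261.3, 303.4]
ee_rot: [179.9, -0.2, -0.3]
force: [-2.1, 1.6, 14.2]
gripper_width: 34.8
time_s: 17.92
ee_pos: [519.4, -261.3, 303.4]
ee_rot: [-180.0, -0.2, -34.7]
force: [-3.4, 1.3, 13.7]
gripper_width: 34.9
[0.45597993 0.57374294 0.05109933]
```

```bash
python3 -m handwheel '[{"gripper":25,"travel":[0,0,0],"twist":0.12},{"gripper":25,"travel":[0,0,0],"twist":0.12},{"gripper":25,"travel":[0,0,0],"twist":0.12},{"gripper":25,"travel":[0,0,0],"twist":0.1},{"gripper":25,"travel":[0,0,0],"twist":0.08}]'; python3 -c "
from workcell import env;s=env.state();print(s['torque'],s['qpos'])"
python3 -m handwheel '[{"gripper":25,"travel":[0,0,0],"twist":0.05},{"gripper":25,"travel":[0,0,0],"twist":0.05},{"gripper":25,"travel":[0,0,0],"twist":0.0}]'; python3 -c "
from workcell import env;s=env.state();print(s['torque'])"
```

```text
time_s: 18.33
ee_pos: [520.2, -261.9, 303.3]
ee_rot: [-179.8, -0.3, -65.5]
force: [0.5, -0.4, 10.9]
gripper_width: 34.9
[0.0784371  0.04005007 0.07583234] [-2.78495354e+01  2.34829449e+01  9.72748128e+01 -2.02437957e-02
  5.88432696e+01  1.27669541e+02]
time_s: 18.58
ee_pos: [520.2, -261.9, 303.3]
ee_rot: [-179.7, -0.3, -71.1]
force: [-0.7, -0.7, 11.4]
gripper_width: 34.9
[-0.01325826  0.08720591  0.0846335 ]
```

```bash
python3 -m handwheel '[{"gripper":25,"travel":[0,0,0],"twist":0.05},{"gripper":25,"travel":[0,0,0],"twist":0.05},{"gripper":25,"travel":[0,0,0],"twist":0.0}]'; python3 -c "
from workcell import env;s=env.state();print(s['torque'])"
python3 -m handwheel '[{"gripper":25,"travel":[0,0,-0.002],"twist":0.0},{"gripper":60,"travel":[0,0,0],"twist":0},{"gripper":60,"travel":[0,0,0],"twist":0},{"gripper":60,"travel":[0,0,0],"twist":0.0},{"gripper":60,"travel":[0,0,-0.01],"twist":0.0}]'
python3 -m handwheel '[{"gripper":100,"travel":[0,0,-0.04],"twist":-0.0},{"gripper":100,"travel":[0,0,-0.04],"twist":0},{"gripper":100,"travel":[0,0,-0.04],"twist":0},{"gripper":100,"travel":[0,0,0],"twist":0.0},{"gripper":100,"travel":[0,0,0],"twist":0.0}]'
python3 - <<'E'
from h import *
np.set_printoptions(precision=1,suppress=True)
s=env.state();print(s["ee_pos"],s["ee_rot"])
f=env.grab_frame("wrist");save(f,"w5.png")
for t in ("tube1_grip","tube2_grip"):
  for r in env.pinpoint("wrist",t): print(t,r["uv"],r["confidence"],atz(f,r["uv"],82))
E
```

```text
time_s: 18.83
ee_pos: [520.2, -261.9, 303.3]
ee_rot: [-179.7, -0.3, -76.8]
force: [-0.5, -0.4, 10.8]
gripper_width: 35.0
[0.00295074 0.11676647 0.04399141]
time_s: 19.25
ee_pos: [518.4, -260.9, 310.6]
ee_rot: [179.8, 0.2, -76.7]
force: [0.2, 0.0, -1.2]
gripper_width: 54.7
time_s: 19.67
ee_pos: [519.1, -261.3, 436.0]
ee_rot: [-179.7, -0.2, -76.7]
force: [-0.4, -0.1, -0.6]
gripper_width: 85.5
[ 519.1 -261.3  436. ] [-179.7   -0.2  -76.7]
tube2_grip [225.6, 417.4] 0.75 [569.2 -45.2  82. ]
tube2_grip [323.6, 221.5] 0.65 [ 520.6 -261.8   82. ]
```

View pics/w5.png

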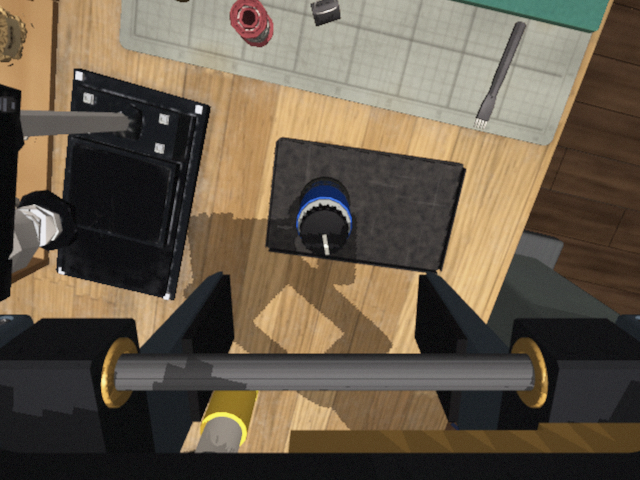

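```bash
python3 -m handwheel '[{"gripper":70,"travel":[0,0,0.03],"twist":-0.12},{"gripper":70,"travel":[0,0,0.03],"twist":-0.12},{"gripper":70,"travel":[0,0,0.03],"twist":-0.12},{"gripper":60,"travel":[0,0,0.025],"twist":-0.12},{"gripper":60,"travel":[0,0,0.015],"twist":-0.12}]'
python3 -m handwheel '[{"gripper":60,"travel":[0,0,0.003],"twist":-0.12},{"gripper":25,"travel":[0,0,0],"twist":-0.12},{"gripper":25,"travel":[0,0,0],"twist":-0.12},{"gripper":25,"travel":[0,0,0],"twist":0},{"gripper":25,"travel":[0,0,0],"twist":0}]' 30
python3 -m handwheel '[{"gripper":25,"travel":[0,0,0],"twist":0},{"gripper":25,"travel":[0,0,0],"twist":0},{"gripper":25,"travel":[0,0,0.001],"twist":0},{"gripper":25,"travel":[0,0,0.001],"twist":0},{"gripper":25,"travel":[0,0,0.001],"twist":0}]' 30
```

```text
time_s: 20.23
ee_pos: [517.7, -260.6, 297.7]
ee_rot: [179.9, 0.5, -42.0]
force: [-0.6, 0.7, -0.4]
gripper_width: 60.8
time_s: 20.65
ee_pos: [518.6, -261.1, 298.0]
ee_rot: [-180.0, 0.2, -21.9]
force: [0.2, 0.5, -4.8]
gripper_width: 35.0
time_s: 21.07
ee_pos: [519.1, -261.4, 297.7]
ee_rot: [180.0, -0.1, -21.8]
force: [-3.8, 1.0, 11.7]
gripper_width: 34.5
```

```bash
python3 -m handwheel '[{"gripper":25,"travel":[0,0,0.001],"twist":0.0},{"gripper":25,"travel":[0,0,0.001],"twist":0.1},{"gripper":25,"travel":[0,0,0],"twist":0.1}]' ; python3 -c "
from workcell import env;s=env.state();print(s['torque'])"
python3 -m handwheel '[{"gripper":25,"travel":[0,0,0],"twist":0.1},{"gripper":25,"travel":[0,0,0],"twist":0.1}]' ; python3 -c "
from workcell import env;s=env.state();print(s['torque'])"
python3 -m handwheel '[{"gripper":25,"travel":[0,0,0],"twist":0.1}]' ; python3 -c "
from workcell import env;s=env.state();print(s['torque'])"
python3 -m handwheel '[{"gripper":25,"travel":[0,0,0],"twist":0.1}]' ; python3 -c "
from workcell import env;s=env.state();print(s['torque'])"
```

```text
time_s: 21.32
ee_pos: [519.9, -260.9, 297.6]
ee_rot: [-179.8, -0.3, -33.5]
force: [0.9, 3.2, 9.3]
gripper_width: 34.6
[ 1.01033522 -0.2140397   0.07551221]
time_s: 21.48
ee_pos: [520.5, -261.4, 297.5]
ee_rot: [-179.8, -0.4, -45.0]
force: [2.2, 0.6, 7.6]
gripper_width: 34.5
[ 0.20654311 -0.21803162  0.04929391]
time_s: 21.57
ee_pos: [520.5, -261.6, 297.5]
ee_rot: [-179.8, -0.4, -50.7]
force: [0.9, 1.0, 9.2]
gripper_width: 34.7
[ 0.17013626 -0.21798586  0.12965552]
time_s: 21.65
ee_pos: [520.5, -261.7, 297.5]
ee_rot: [-179.7, -0.4, -56.4]
force: [1.3, 0.2, 8.6]
gripper_width: 34.8
[ 0.1761204  -0.19754507  0.09539554]
```

```bash
python3 -m handwheel '[{"gripper":60,"travel":[0,0,-0.001],"twist":0},{"gripper":60,"travel":[0,0,0],"twist":0},{"gripper":60,"travel":[0,0,0],"twist":0},{"gripper":60,"travel":[0,0,-0.02],"twist":0},{"gripper":60,"travel":[0,0,-0.03],"twist":0}]'
python3 -m handwheel '[{"gripper":60,"travel":[0,0,-0.04],"twist":-0.11},{"gripper":60,"travel":[0,0,-0.04],"twist":-0.11},{"gripper":60,"travel":[0,0,-0.04],"twist":-0.11},{"gripper":60,"travel":[0,0,-0.04],"twist":-0.11},{"gripper":60,"travel":[0,0,-0.02],"twist":-0.11}]'
python3 -m handwheel '[{"gripper":60,"travel":[0,0,0],"twist":-0.11},{"gripper":60,"travel":[0,0,0],"twist":-0.11},{"gripper":60,"travel":[0,0,0],"twist":-0.11},{"gripper":60,"travel":[0,0,0],"twist":-0.104},{"gripper":60,"travel":[0,0,0],"twist":0}]'
python3 -m handwheel '[{"gripper":60,"travel":[-0.01,-0.036,0],"twist":0},{"gripper":60,"travel":[-0.01,-0.036,0],"twist":0},{"gripper":60,"travel":[-0.01,-0.036,0],"twist":0},{"gripper":60,"travel":[-0.01,-0.036,0],"twist":0},{"gripper":60,"travel":[-0.007,-0.036,0],"twist":0}]'
python3 -m handwheel '[{"gripper":30,"travel":[0,-0.036,0],"twist":0},{"gripper":30,"travel":[0,-0.036,0],"twist":0},{"gripper":30,"travel":[0,-0.036,0],"twist":0},{"gripper":30,"travel":[0,-0.036,0],"twist":0},{"gripper":30,"travel":[0,-0.03,0],"twist":0}]'
python3 - <<'E'
from h import *
np.set_printoptions(precision=1,suppress=True)
s=env.state();print(s["ee_pos"],s["ee_rot"])
f=env.grab_frame("wrist");save(f,"w6.png")
for t in ("tube1_grip","tube2_grip"):
  for r in env.pinpoint("wrist",t): print(t,r["uv"],r["confidence"],atz(f,r["uv"],80))
print(proj(f,(473,97,210)),proj(f,(473,97,0)))
E
```

```text
time_s: 22.07
ee_pos: [518.2, -260.9, 342.9]
ee_rot: [179.8, 0.4, -56.1]
force: [0.4, 0.2, 0.5]
gripper_width: 54.4
time_s: 22.48
ee_pos: [518.8, -261.2, 531.0]
ee_rot: [180.0, -0.4, -24.2]
force: [0.8, -0.3, 0.3]
gripper_width: 54.7
time_s: 22.9
ee_pos: [519.1, -261.3, 525.2]
ee_rot: [-180.0, 0.0, 0.4]
force: [-0.3, -0.3, -0.9]
gripper_width: 54.8
time_s: 23.32
ee_pos: [470.1, -80.1, 525.5]
ee_rot: [-180.0, 0.0, 0.1]
force: [0.6, -0.3, -0.5]
gripper_width: 54.8
time_s: 23.73
ee_pos: [469.9, 94.6, 525.6]
ee_rot: [-180.0, 0.0, 0.2]
force: [0.7, -0.1, -0.4]
gripper_width: 27.7
[469.9  94.6 525.6] [-180.     0.     0.2]
tube2_grip [459.2, 100.7] 0.56 [568.4 -39.   80. ]
[320.6 228.1] [321.9 183.7]
```

View pics/w6.png

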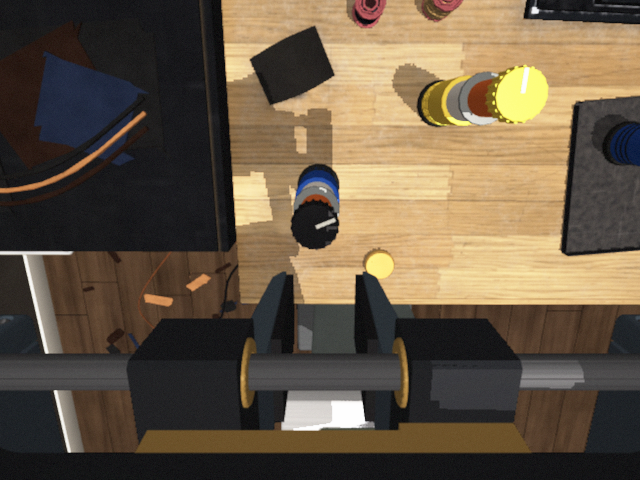

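```bash
python3 -m handwheel '[{"gripper":0,"travel":[0.003,-0.005,0.025],"twist":0},{"gripper":0,"travel":[0,0,0.03],"twist":0},{"gripper":0,"travel":[0,0,0.03],"twist":0},{"gripper":0,"travel":[0,0,0.02],"twist":0},{"gripper":0,"travel":[0,0,0],"twist":0}]'
python3 -m handwheel '[{"gripper":0,"travel":[0,0,0],"twist":0},{"gripper":0,"travel":[0,0,0.003],"twist":0},{"gripper":0,"travel":[0,0,0.004],"twist":0},{"gripper":0,"travel":[0,0,0.004],"twist":0},{"gripper":0,"travel":[0,0,0.004],"twist":0}]'
python3 -m handwheel '[{"gripper":0,"travel":[0,0,0.003],"twist":0},{"gripper":0,"travel":[0,0,0.003],"twist":0},{"gripper":0,"travel":[0,0,0.003],"twist":0},{"gripper":0,"travel":[0,0,0.003],"twist":0},{"gripper":0,"travel":[0,0,0.003],"twist":0}]'
python3 -m handwheel '[{"gripper":0,"travel":[0,0,0.003],"twist":0},{"gripper":0,"travel":[0,0,0.003],"twist":0},{"gripper":0,"travel":[0,0,0.003],"twist":0},{"gripper":0,"travel":[0,0,0.003],"twist":0},{"gripper":0,"travel":[0,0,0.003],"twist":0}]'
```

```text
time_s: 24.3
ee_pos: [472.3, 96.1, 416.4]
ee_rot: [179.9, 0.5, 0.1]
force: [-0.5, -0.6, 1.2]
gripper_width: 0.2
time_s: 24.72
ee_pos: [473.5, 97.4, 406.2]
ee_rot: [-180.0, -0.1, 0.3]
force: [0.7, -0.8, -0.2]
gripper_width: 0.2
time_s: 25.13
ee_pos: [473.4, 97.5, 391.0]
ee_rot: [-180.0, -0.0, 0.3]
force: [0.1, 0.5, 4.0]
gripper_width: 0.3
time_s: 25.55
ee_pos: [473.4, 97.5, 375.5]
ee_rot: [-180.0, -0.0, 0.3]
force: [-0.4, 0.1, 3.4]
gripper_width: 0.5
```

```bash
python3 -m handwheel '[{"gripper":0,"travel":[0,0,0.003],"twist":0},{"gripper":0,"travel":[0,0,0.003],"twist":0},{"gripper":0,"travel":[0,0,0.003],"twist":0},{"gripper":0,"travel":[0,0,0.003],"twist":0},{"gripper":0,"travel":[0,0,0.003],"twist":0}]'
python3 -m handwheel '[{"gripper":0,"travel":[0,0,0.003],"twist":0},{"gripper":0,"travel":[0,0,0.003],"twist":0},{"gripper":0,"travel":[0,0,0.003],"twist":0},{"gripper":0,"travel":[0,0,0.003],"twist":0},{"gripper":0,"travel":[0,0,0.003],"twist":0}]'
python3 -m handwheel '[{"gripper":0,"travel":[0,0,0.003],"twist":0},{"gripper":0,"travel":[0,0,0.003],"twist":0},{"gripper":0,"travel":[0,0,0.003],"twist":0},{"gripper":0,"travel":[0,0,0.003],"twist":0},{"gripper":0,"travel":[0,0,0.003],"twist":0}]'
python3 -m handwheel '[{"gripper":0,"travel":[0,0,0.003],"twist":0},{"gripper":0,"travel":[0,0,0.003],"twist":0},{"gripper":0,"travel":[0,0,0.003],"twist":0},{"gripper":0,"travel":[0,0,0.002],"twist":0},{"gripper":0,"travel":[0,0,0.001],"twist":0}]'
```

```text
time_s: 25.97
ee_pos: [473.4, 97.5, 360.5]
ee_rot: [180.0, -0.0, 0.3]
force: [0.2, -0.2, 4.2]
gripper_width: 0.8
time_s: 26.38
ee_pos: [473.4, 97.5, 346.4]
ee_rot: [-180.0, -0.1, 0.3]
force: [-1.6, -0.4, 9.6]
gripper_width: 0.6
time_s: 26.8
ee_pos: [473.4, 97.5, 331.4]
ee_rot: [-180.0, -0.1, 0.3]
force: [-2.5, 0.1, 9.4]
gripper_width: 0.2
time_s: 27.22
ee_pos: [473.4, 97.5, 319.2]
ee_rot: [180.0, -0.0, 0.3]
force: [-1.3, -0.6, 9.7]
gripper_width: 0.6
```

```bash
python3 -m handwheel '[{"gripper":0,"travel":[0,0,0.002],"twist":0},{"gripper":0,"travel":[0,0,0.002],"twist":0},{"gripper":0,"travel":[0,0,0.001],"twist":0},{"gripper":0,"travel":[0,0,0.001],"twist":0},{"gripper":0,"travel":[0,0,0.0],"twist":0}]'
python3 -m handwheel '[{"gripper":0,"travel":[0,0,0.001],"twist":0},{"gripper":0,"travel":[0,0,0.0],"twist":0}]'
python3 -m handwheel '[{"gripper":0,"travel":[0,0,0.001],"twist":0},{"gripper":0,"travel":[0,0,0.0],"twist":0}]'
```

```text
time_s: 27.63
ee_pos: [473.4, 97.5, 313.4]
ee_rot: [-180.0, -0.0, 0.3]
force: [-2.1, -0.2, 10.1]
gripper_width: 0.4
time_s: 27.8
ee_pos: [473.5, 97.5, 313.3]
ee_rot: [-180.0, -0.1, 0.3]
force: [-4.3, -0.5, 16.2]
gripper_width: 0.3
time_s: 27.97
ee_pos: [473.6, 97.5, 313.2]
ee_rot: [-180.0, -0.1, 0.3]
force: [-4.7, -0.1, 20.9]
gripper_width: 0.2
```

Home, at the same height as the first. Now back off, open and re-measure.

```bash
python3 -m handwheel '[{"gripper":0,"travel":[0,0,-0.01],"twist":0},{"gripper":100,"travel":[0,0,-0.03],"twist":0},{"gripper":100,"travel":[0,0,-0.03],"twist":0},{"gripper":100,"travel":[0,0,-0.03],"twist":0},{"gripper":100,"travel":[0,0,-0.01],"twist":0}]';  python3 -m handwheel '[{"gripper":100,"travel":[0,0,0],"twist":0},{"gripper":100,"travel":[0,0,0.0],"twist":0},{"gripper":100,"travel":[0,0,0.0],"twist":0},{"gripper":100,"travel":[0,0,0.0],"twist":0},{"gripper":100,"travel":[0,0,0.0],"twist":0}]'
python3 - <<'E'
from h import *
np.set_printoptions(precision=1,suppress=True)
f=env.grab_frame("wrist");save(f,"w7.png")
for t in ("tube1_grip","tube2_grip"):
  for r in env.pinpoint("wrist",t): print(t,r["uv"],r["confidence"],atz(f,r["uv"],80))
print(env.state()["ee_pos"],env.state()["gripper_width"],proj(f,(473,97.5,122)))
E
```

```text
time_s: 28.38
ee_pos: [474.0, 97.6, 424.1]
ee_rot: [-179.9, -0.4, 0.3]
force: [1.1, -0.2, 0.2]
gripper_width: 24.4
time_s: 28.8
ee_pos: [473.2, 97.4, 419.1]
ee_rot: [180.0, 0.2, 0.3]
force: [-0.2, -0.1, -0.1]
gripper_width: 57.4
tube2_grip [506.8, 99.2] 0.65 [568.3 -37.9  80. ]
[473.4  97.5 420. ] 69.56595281908389 [323.2 238.2]
```

View pics/w7.png

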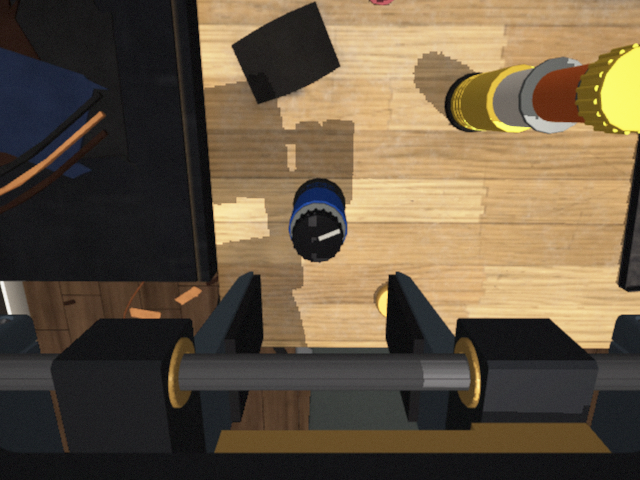

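```bash
python3 -m handwheel '[{"gripper":100,"travel":[0.001,-0.003,0.01],"twist":0},{"gripper":100,"travel":[0,0,0.02],"twist":0},{"gripper":100,"travel":[0,0,0.02],"twist":0},{"gripper":100,"travel":[0,0,0.03],"twist":0},{"gripper":100,"travel":[0,0,0.03],"twist":0}]'
python3 -m handwheel '[{"gripper":100,"travel":[0,0,0.03],"twist":0},{"gripper":100,"travel":[0,0,0.028],"twist":0},{"gripper":30,"travel":[0,0,0],"twist":0},{"gripper":30,"travel":[0,0,0],"twist":0},{"gripper":30,"travel":[0,0,0],"twist":0}]' 30
python3 -m handwheel '[{"gripper":30,"travel":[0,0,0],"twist":0},{"gripper":30,"travel":[0,0,0],"twist":0},{"gripper":30,"travel":[0,0,0],"twist":0},{"gripper":30,"travel":[0,0,0.0],"twist":0},{"gripper":30,"travel":[0,0,0.0],"twist":0}]' 30
```

```text
time_s: 29.37
ee_pos: [474.3, 100.7, 309.5]
ee_rot: [-180.0, -0.1, 0.3]
force: [-0.3, 0.8, -0.1]
gripper_width: 91.4
time_s: 29.78
ee_pos: [475.0, 100.7, 253.7]
ee_rot: [-180.0, -0.1, 0.3]
force: [0.3, -0.3, 0.3]
gripper_width: 73.9
time_s: 30.2
ee_pos: [474.6, 100.7, 253.6]
ee_rot: [-180.0, -0.1, 0.3]
force: [-0.1, 2.1, 4.1]
gripper_width: 45.7
```

```bash
python3 -m handwheel '[{"gripper":30,"travel":[0,0,-0.01],"twist":0},{"gripper":30,"travel":[0,0,-0.012],"twist":0},{"gripper":30,"travel":[0,0.015,0],"twist":0},{"gripper":30,"travel":[-0.002,0.025,0],"twist":0},{"gripper":30,"travel":[-0.003,0.028,0.0],"twist":0}]'
python3 -m handwheel '[{"gripper":30,"travel":[-0.003,0.03,0],"twist":0},{"gripper":30,"travel":[-0.003,0.03,0],"twist":0},{"gripper":30,"travel":[-0.003,0.03,0],"twist":0},{"gripper":30,"travel":[-0.003,0.03,0],"twist":0},{"gripper":30,"travel":[-0.003,0.03,0.0],"twist":0}]'
```

```text
time_s: 30.62
ee_pos: [469.4, 32.3, 274.3]
ee_rot: [180.0, 0.0, 0.4]
force: [0.9, -0.5, -5.7]
gripper_width: 45.4
time_s: 31.03
ee_pos: [454.5, -118.9, 274.1]
ee_rot: [-180.0, 0.1, 0.3]
force: [0.7, 0.5, -5.0]
gripper_width: 45.0
```

```bash
python3 -m handwheel '[{"gripper":30,"travel":[-0.003,0.03,0],"twist":0},{"gripper":30,"travel":[-0.003,0.03,0],"twist":0},{"gripper":30,"travel":[-0.003,0.03,0],"twist":0},{"gripper":30,"travel":[-0.002,0.03,0],"twist":0},{"gripper":30,"travel":[0,0.026,0.0],"twist":0}]'
python3 -m handwheel '[{"gripper":30,"travel":[0,0,0],"twist":0},{"gripper":30,"travel":[0,0,0],"twist":0},{"gripper":30,"travel":[0,0,0],"twist":0}]'
```

```text
time_s: 31.45
ee_pos: [444.0, -265.3, 274.0]
ee_rot: [-180.0, 0.1, 0.2]
force: [0.5, -0.9, -4.8]
gripper_width: 44.9
time_s: 31.7
ee_pos: [444.5, -263.2, 273.9]
ee_rot: [-179.9, 0.1, 0.2]
force: [-0.0, 0.7, -5.0]
gripper_width: 45.1
```

```bash
python3 - <<'E'
from h import *
np.set_printoptions(precision=1,suppress=True)
f=env.grab_frame("wrist");save(f,"w8.png")
s=env.state();print(s["ee_pos"],s["gripper_width"])
t=np.radians(5.1);R=np.array([[np.cos(t),-np.sin(t)],[np.sin(t),np.cos(t)]])
for c in((95,59),(95,-59),(-95,59),(-95,-59)): print(c,proj(f,[*(R@c+(482,-265)),11]))
E
```

```text
[ 444.6 -262.8  274.1] 45.229717675142865
(95, 59) [203.4  29.9]
(95, -59) [423.9   8.9]
(-95, 59) [252. 341.]
(-95, -59) [427.2 327.9]
```

View pics/w8.png

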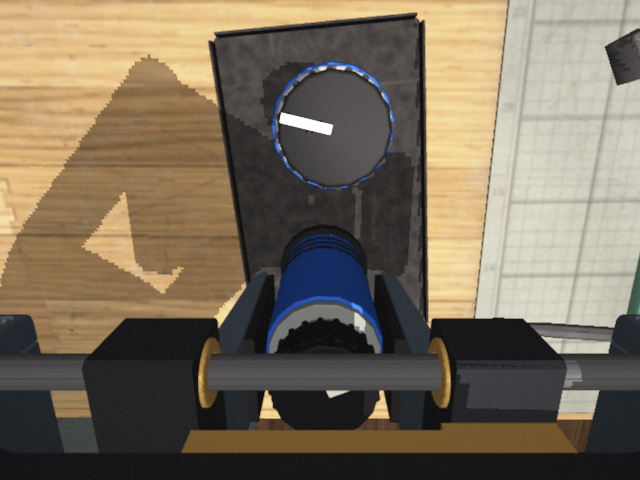

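```bash
python3 -m handwheel '[{"gripper":30,"travel":[0,0,0.006],"twist":0},{"gripper":30,"travel":[0,0,0.006],"twist":0},{"gripper":30,"travel":[0,0,0.004],"twist":0},{"gripper":30,"travel":[0,0,0.001],"twist":0},{"gripper":30,"travel":[0,0,0.001],"twist":0}]'
python3 -m handwheel '[{"gripper":30,"travel":[0,0,0.001],"twist":0},{"gripper":30,"travel":[0,0,0],"twist":0}]'
python3 -m handwheel '[{"gripper":30,"travel":[0,0,0.0005],"twist":0},{"gripper":30,"travel":[0,0,0],"twist":0}]'
```

```text
time_s: 32.17
ee_pos: [445.1, -263.3, 256.2]
ee_rot: [-180.0, 0.1, 0.3]
force: [1.1, 0.3, -5.1]
gripper_width: 44.9
time_s: 32.33
ee_pos: [445.1, -263.6, 255.7]
ee_rot: [180.0, 0.0, 0.3]
force: [-0.8, -0.4, -4.2]
gripper_width: 45.3
time_s: 32.5
ee_pos: [445.2, -263.7, 255.5]
ee_rot: [180.0, -0.0, 0.3]
force: [0.2, -0.0, -4.4]
gripper_width: 45.3
```

```bash
python3 -m handwheel '[{"gripper":30,"travel":[0,0,0.001],"twist":0},{"gripper":30,"travel":[0,0,0],"twist":0}]'
python3 -m handwheel '[{"gripper":30,"travel":[0,0,0.0005],"twist":0},{"gripper":30,"travel":[0,0,0],"twist":0}]'
```

```text
time_s: 32.67
ee_pos: [445.2, -263.7, 255.4]
ee_rot: [180.0, -0.0, 0.3]
force: [-1.1, 2.0, 4.1]
gripper_width: 45.0
time_s: 32.83
ee_pos: [445.1, -263.7, 255.4]
ee_rot: [180.0, -0.1, 0.3]
force: [-2.5, 2.1, 7.9]
gripper_width: 44.9
```

```bash
python3 -m handwheel '[{"gripper":60,"travel":[0,0,0],"twist":0},{"gripper":60,"travel":[0,0,0],"twist":0},{"gripper":60,"travel":[0,0,0],"twist":0},{"gripper":60,"travel":[0,0,-0.005],"twist":0},{"gripper":60,"travel":[0,0,-0.015],"twist":0}]'
python3 -m handwheel '[{"gripper":60,"travel":[0,0,-0.02],"twist":0},{"gripper":60,"travel":[0,0,-0.025],"twist":0},{"gripper":60,"travel":[0,0,-0.025],"twist":0},{"gripper":60,"travel":[0,0,-0.01],"twist":0},{"gripper":60,"travel":[0,0,0],"twist":-0.12}]'
python3 -m handwheel '[{"gripper":60,"travel":[0,0,0],"twist":-0.12},{"gripper":60,"travel":[0,0,0],"twist":-0.12},{"gripper":60,"travel":[0,0,0],"twist":-0.12},{"gripper":60,"travel":[0,0,0],"twist":-0.12},{"gripper":60,"travel":[0,0,0],"twist":-0.12}]'
python3 -m handwheel '[{"gripper":60,"travel":[0,0,0],"twist":-0.12},{"gripper":60,"travel":[0,0,0],"twist":-0.12},{"gripper":60,"travel":[0,0,0],"twist":-0.12},{"gripper":60,"travel":[0,0,0],"twist":-0.12},{"gripper":60,"travel":[0,0,0],"twist":0}]'
python3 - <<'E'
from h import *
np.set_printoptions(precision=1,suppress=True)
s=env.state();print(s["ee_pos"],s["ee_rot"],s["qpos"])
f=env.grab_frame("wrist");save(f,"w9.png")
for t in ("tube1_grip","tube2_grip"):
  for r in env.pinpoint("wrist",t): print(t,r["uv"],r["confidence"],atz(f,r["uv"],82))
print(proj(f,(445,-264,124)))
E
```

```text
time_s: 33.25
ee_pos: [444.6, -263.4, 272.4]
ee_rot: [-179.9, 0.2, 0.3]
force: [0.2, -0.5, 0.1]
gripper_width: 54.6
time_s: 33.67
ee_pos: [445.7, -264.1, 356.7]
ee_rot: [179.8, -0.3, 7.3]
force: [-0.4, -0.5, -0.5]
gripper_width: 54.8
time_s: 34.08
ee_pos: [445.0, -263.6, 353.2]
ee_rot: [-180.0, 0.0, 41.9]
force: [0.8, -0.1, -0.5]
gripper_width: 55.0
time_s: 34.5
ee_pos: [445.0, -263.6, 353.2]
ee_rot: [-180.0, -0.0, 69.1]
force: [0.7, 0.4, -0.7]
gripper_width: 54.5
[ 445.  -263.6  353.2] [-180.    -0.    69.1] [-31.9  15.4 101.7  -0.   62.9 -11.1]
tube2_grip [442.9, 214.8] 0.63 [ 523.2 -267.6   82. ]
[325.6 275.8]
```

View pics/w9.png

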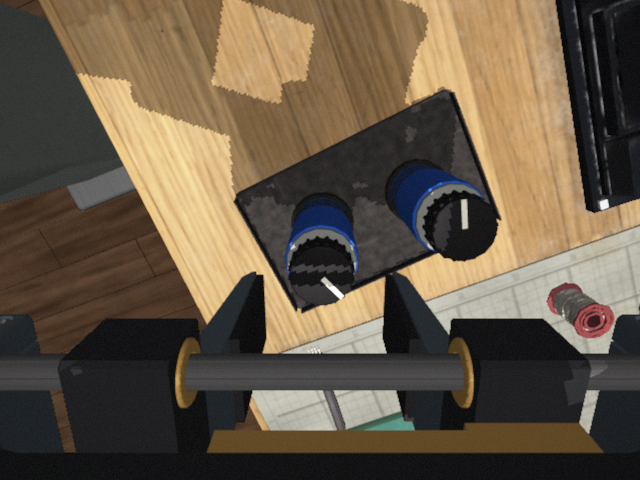

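```bash
python3 -m handwheel '[{"gripper":60,"travel":[0,0,0.02],"twist":0},{"gripper":60,"travel":[0,0,0.015],"twist":0},{"gripper":60,"travel":[0,0,0.01],"twist":0},{"gripper":60,"travel":[0,0,0.005],"twist":0},{"gripper":60,"travel":[0,0,0],"twist":0}]' 25
python3 -m handwheel '[{"gripper":25,"travel":[0,0,0],"twist":0},{"gripper":25,"travel":[0,0,0],"twist":0},{"gripper":25,"travel":[0,0,0],"twist":0},{"gripper":25,"travel":[0,0,0],"twist":0},{"gripper":25,"travel":[0,0,0],"twist":0}]' 25
python3 -m handwheel '[{"gripper":25,"travel":[0,0,0],"twist":0},{"gripper":25,"travel":[0,0,0],"twist":0},{"gripper":25,"travel":[0,0,0],"twist":0},{"gripper":25,"travel":[0,0,0.001],"twist":0},{"gripper":25,"travel":[0,0,0.001],"twist":0}]' 25
```

```text
time_s: 35.07
ee_pos: [444.9, -263.6, 302.7]
ee_rot: [-179.9, -0.0, 69.0]
force: [0.7, -0.2, -0.2]
gripper_width: 54.5
time_s: 35.48
ee_pos: [445.0, -263.7, 304.4]
ee_rot: [180.0, 0.0, 69.0]
force: [-1.3, 0.8, 3.4]
gripper_width: 34.9
time_s: 35.9
ee_pos: [445.3, -263.9, 304.1]
ee_rot: [179.9, 0.0, 69.0]
force: [-5.5, 2.1, 22.2]
gripper_width: 34.8
```

```bash
q(){ python3 -c "
from workcell import env;s=env.state();print('tz',s['torque'][2])"; }
python3 -m handwheel '[{"gripper":25,"travel":[0,0,0],"twist":0.12},{"gripper":25,"travel":[0,0,0],"twist":0.12},{"gripper":25,"travel":[0,0,0],"twist":0.12},{"gripper":25,"travel":[0,0,0],"twist":0.12},{"gripper":25,"travel":[0,0,0],"twist":0.12}]'; q
python3 -m handwheel '[{"gripper":25,"travel":[0,0,0],"twist":0.12},{"gripper":25,"travel":[0,0,0],"twist":0.12},{"gripper":25,"travel":[0,0,0],"twist":0.12},{"gripper":25,"travel":[0,0,0],"twist":0.12},{"gripper":25,"travel":[0,0,0],"twist":0.12}]'; q
python3 -m handwheel '[{"gripper":25,"travel":[0,0,0],"twist":0.12},{"gripper":25,"travel":[0,0,0],"twist":0.12},{"gripper":25,"travel":[0,0,0],"twist":0.12},{"gripper":25,"travel":[0,0,0],"twist":0.12},{"gripper":25,"travel":[0,0,0],"twist":0.12}]'; q
python3 -m handwheel '[{"gripper":25,"travel":[0,0,0],"twist":0.12},{"gripper":25,"travel":[0,0,0],"twist":0.12},{"gripper":25,"travel":[0,0,0],"twist":0.12}]'; q
```

```text
time_s: 36.32
ee_pos: [445.3, -263.8, 304.2]
ee_rot: [179.8, -0.1, 34.3]
force: [-3.6, 1.4, 15.5]
gripper_width: 34.5
tz -0.0123625764236566
time_s: 36.73
ee_pos: [445.5, -264.1, 304.3]
ee_rot: [179.8, -0.2, -0.0]
force: [-3.2, 0.4, 14.7]
gripper_width: 35.1
tz -0.02764413447269217
time_s: 37.15
ee_pos: [445.4, -264.2, 304.2]
ee_rot: [179.9, -0.2, -34.4]
force: [-3.3, 1.0, 15.0]
gripper_width: 34.7
tz 0.00915837844168267
time_s: 37.4
ee_pos: [446.2, -264.2, 304.0]
ee_rot: [-179.8, -0.3, -55.1]
force: [1.7, -0.4, 9.7]
gripper_width: 34.7
tz 0.046747893561002424
```

```bash
q(){ python3 -c "
from workcell import env;s=env.state();print('tz',s['torque'][2])"; }
python3 -m handwheel '[{"gripper":25,"travel":[0,0,0.001],"twist":0},{"gripper":25,"travel":[0,0,0.001],"twist":0}]'; q
python3 -m handwheel '[{"gripper":25,"travel":[0,0,0],"twist":0.1}]'; q
python3 -m handwheel '[{"gripper":25,"travel":[0,0,0],"twist":0.1}]'; q
python3 -m handwheel '[{"gripper":25,"travel":[0,0,0],"twist":0.1}]'; q
python3 -m handwheel '[{"gripper":25,"travel":[0,0,0],"twist":0.1}]'; q
```

```text
time_s: 37.57
ee_pos: [446.6, -264.4, 303.5]
ee_rot: [-179.8, -0.4, -54.8]
force: [-2.8, 3.2, 25.9]
gripper_width: 34.6
tz 0.01670946900336888
time_s: 37.65
ee_pos: [446.6, -264.4, 303.6]
ee_rot: [-179.7, -0.5, -60.5]
force: [-0.5, 0.9, 19.2]
gripper_width: 34.7
tz 0.19825892837122566
time_s: 37.73
ee_pos: [446.7, -264.5, 303.6]
ee_rot: [-179.7, -0.5, -66.4]
force: [-0.8, -0.4, 19.3]
gripper_width: 34.8
tz 0.16906047970429808
time_s: 37.82
ee_pos: [446.7, -264.5, 303.6]
ee_rot: [-179.6, -0.4, -72.2]
force: [-1.0, 0.8, 18.5]
gripper_width: 35.3
tz 0.204614370870851
time_s: 37.9
ee_pos: [446.7, -264.6, 303.6]
ee_rot: [-179.6, -0.4, -77.9]
force: [-0.8, 0.4, 18.7]
gripper_width: 34.7
tz 0.1851106602049986
```

```bash
python3 -m handwheel '[{"gripper":25,"travel":[0,0,-0.002],"twist":0},{"gripper":60,"travel":[0,0,-0.001],"twist":0},{"gripper":60,"travel":[0,0,0],"twist":0},{"gripper":60,"travel":[0,0,0],"twist":0},{"gripper":60,"travel":[0,0,-0.01],"twist":0}]'
python3 -m handwheel '[{"gripper":60,"travel":[0,0,-0.04],"twist":-0.1},{"gripper":60,"travel":[0,0,-0.04],"twist":-0.1},{"gripper":60,"travel":[0,0,-0.04],"twist":-0.1},{"gripper":60,"travel":[0,0,-0.03],"twist":-0.1},{"gripper":60,"travel":[0,0,-0.03],"twist":-0.1}]'
python3 -m handwheel '[{"gripper":60,"travel":[-0.03,0,0],"twist":0},{"gripper":60,"travel":[-0.03,0,0],"twist":0},{"gripper":60,"travel":[0,0,0],"twist":0},{"gripper":60,"travel":[0,0,0],"twist":0},{"gripper":60,"travel":[0,0,0],"twist":0}]'
python3 - <<'E'
from h import *
np.set_printoptions(precision=1,suppress=True)
for c in("wrist","side","top"):
  f=env.grab_frame(c);save(f,c+"e.png")
  for r in env.pinpoint(c,"tube2_grip")+env.pinpoint(c,"tube1_captop"): print(c,np.round(r["uv"]),round(r["confidence"],2),atz(f,r["uv"],82))
import cv2
w=cv2.imread("pics/wriste.png");s=cv2.imread("pics/sidee.png")
p=cv2.resize(s[190:300,260:420],(480,330));w=cv2.resize(w,(320,240))
o=np.zeros((600,800,3),np.uint8);o[:330,:480]=p;o[:240,480:]=w
t=cv2.imread("pics/tope.png");o[330:600,:480]=cv2.resize(t[140:320,160:480],(480,270));cv2.imwrite("pics/end.png",o)
E
```

```text
time_s: 38.32
ee_pos: [444.4, -263.2, 310.8]
ee_rot: [179.8, 0.2, -77.6]
force: [-0.3, 0.4, 0.1]
gripper_width: 54.4
time_s: 38.73
ee_pos: [444.7, -263.4, 495.3]
ee_rot: [-180.0, -0.1, -48.7]
force: [1.1, -0.4, -0.5]
gripper_width: 54.7
time_s: 39.15
ee_pos: [405.9, -218.5, 493.0]
ee_rot: [-180.0, -0.1, -49.0]
force: [0.9, -0.7, 0.4]
gripper_width: 55.0
wrist [259.  83.] 0.85 [ 523.2 -266.1   82. ]
wrist [ 84. 232.] 0.69 [569.2 -42.1  82. ]
side [287. 290.] 0.75 [570.5 -34.4  82. ]
side [330. 222.] 0.57 [ 518.9 -264.3   82. ]
top [274. 215.] 0.97 [564.4 -39.8  82. ]
top [375. 237.] 0.57 [ 519.8 -269.1   82. ]
top [439. 222.] 0.45 [ 559.2 -415.    82. ]
```

View pics/end.png

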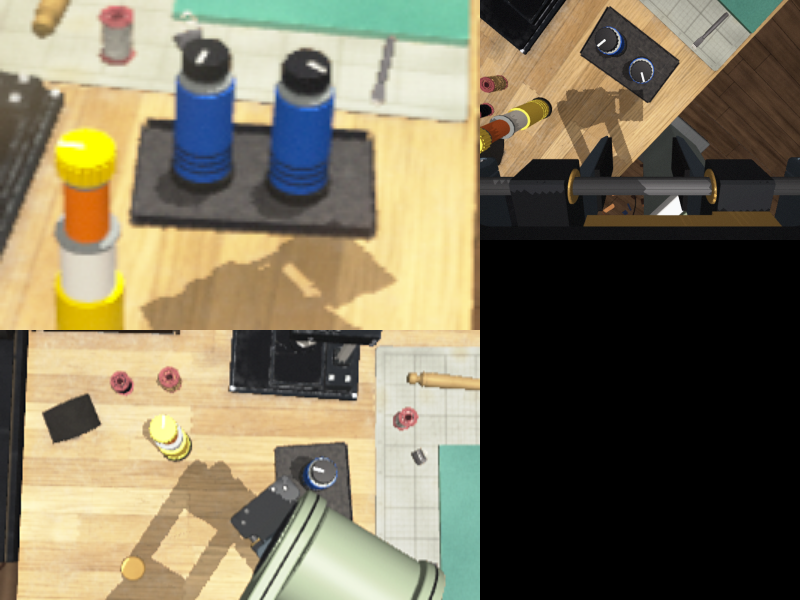

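```bash
python3 -c "
from workcell import env;print(env.job_done())"
```

```text
the job is handed in; nothing more can be done
None
```

Both blue tubes, the only two in view, are now collapsed, capped and standing upright in the parts tray. I handed the job in at about 39 s; no verdict was reported. The yellow look-alike was not touched.

- **Sleeves:** I pushed each tube down with closed fingers. It resisted at about 4 N (inner sleeve), then about 10 N (middle sleeve), then stopped hard at 21–23 N at the same height for both tubes. That stop put the cap top at about 122.5 mm, not the stated 126.5 mm. The force steps and the pictures show the sleeves home, so I did not chase the 4 mm difference.
- **Knock:** The first tube had shifted about 20 mm after it was collapsed. I found it again with the wrist camera before gripping. I saw no sign of the grip slackening.
- **Caps:** I turned the caps with the tubes already in the tray, and each reached its stop. The second tube's torque rose to about 0.19 Nm, and the first read about 0.09 Nm on a second turn under a lighter push. The torque readings are noisy, so the first cap's stop is less certain than the second's.
- **Final pictures:** Both tubes stand upright in the tray, about +42 and −32 mm from its centre along the long side, against a limit of 72 mm. The reels, wax, clip and iron look undisturbed. The network located only one of the two tubes at the end; I confirmed the other by eye in the side and wrist views.

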